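# Clamp a deep-well block on the plate shaker

## Task

Get the plate shaker ready to run, using only the fingertips or the outside of the fingers: nothing is to be gripped or lifted. First push the white deep-well block fully home against the back stop of its nest, then swing the clamp strap over it as far as its stop, and last push the upright cam lever down all the way so that its cam clamps the block. Leave the other things on the bench where they are, and finish clear of everything.

Things in the scene. Friction and masses are not known exactly. Their poses are not given: they have to be found in the camera images.
- shaker: low white plate shaker, fixed, housing 200 (x) x 215 (y) x 51 mm high, aluminium platform on top whose surface is 62 mm above the bench. Origin on the bench below the centre of the block's home place; own x points away from the robot to the back stop, own y to the left where the clamp stud stands, z up
- nest (a point): centre of the block's home place on the platform surface, shaker axes. The nest has a guide rail 10 mm high along each side (inner faces 66 mm left and right of this point) and a back stop 14 mm high whose front face is 43 mm behind it (+x); the front is open
- block: white deep-well block with a metal cover and a steel wear plate in the middle of it, one solid box 85 (x) x 128 (y) x 44 mm high, about 0.3 kg, loose. Origin at the centre of its underside, axes as the shaker's. It starts 15 to 35 mm out of the nest towards the robot, between the rails; home: back face on the back stop, origin at the nest point, reached by sliding straight along the shaker's +x
- strap (a joint): angle of the clamp strap about the upright stud, rad: 0 against its stop, when the strap points from the stud along the shaker's -y over the middle of the block; it grows as the strap swings out counterclockwise seen from above; at 1.57 the strap points straight back (+x). Parked between 1.15 and 1.7. Light friction (about 0.8 N at the pin), stays where it is left
- strap_pivot (a point): axis of the clamp stud at the height of the platform surface, 90 mm to the left of the nest point
- strap_pin (a point): centre of the top, 171 mm above the bench, of the upright finger pin at the free end of the strap. Pin 11 mm in diameter and 40 mm tall, 120 mm from the stud axis. The strap is a pair of steel bars, together 30 mm wide, from 121 to 131 mm above the bench and reaching 131 mm from the stud; the block's top is at 106 mm
- cam_lever (a joint): angle of the cam lever, rad: 0 (up) sloping 52 degrees above level with its end towards the stud, 0.87 fully down, lying level along the strap over the bars; starts at 0 to 0.08. It is pinned in the strap and swings with it. Stays where it is left; 4 to 10 N on the upper face of its grip push it down
- cam: round steel cam of the lever, 22 mm across and 12 mm wide, between the strap bars; it hangs 2 to 2.6 mm clear of the block while the lever is up and bears on the wear plate when it is down, with about 13 N (its axle is sprung). Origin on the lever's axle
- lever_axle (a point): centre of the cam lever's axle in the strap, 90 mm from the stud axis, 126 mm above the bench; it is over the block's middle when the strap is at its stop
- lever_end (a point): tip of the lever, 73 mm from its axle; about 191 mm above the bench when up, 142 mm when down. The lever's arm runs 13 mm above the line from the axle; its last 40 mm is a black grip 19 mm wide and 13 mm thick
- drop_bottle: brown dropper bottle, 38 mm across, 91 mm tall, standing to the right of the shaker; leave alone
- beaker: small glass beaker, 50 mm across, 56 mm tall, right of the shaker; leave alone
- forceps: steel forceps 120 mm long lying behind the shaker; leave alone
- timer: white bench timer 42 x 68 x 54 mm left of the shaker; leave alone
- marker: marker pen 135 mm long lying behind the shaker; leave alone
- petri_dish: Petri dish 55 mm across, 11 mm tall, left of the shaker; leave alone

How it is judged:
By the outcome, as a careful person would: the job done as asked, in the order asked, and still so for the second after the job is handed in, with the robot touching nothing.
It also fails if it takes over 54 s, if anything falls off the work surface, if the arm or the gripper's body presses on something with over 40 N, if the wrist force passes 120 N, or if a joint passes its speed limit or range.

## Robot

A 7-joint arm with a two-finger parallel gripper is mounted at the origin on a cart in front of the work surface, level with it; the furniture and walls round the work are solid. World frame = base frame: x ahead of the robot, y to its left, z up, the work surface at z = 0. Lengths are in m, angles in rad, forces in N, time in s.
With the tool pointing down it reaches from about 0.4 to 0.85 m from the base axis. Payload 10.4 kg.
Tool frame: the origin (TCP) lies at the very end of the fingers, on their centre line; the grasp point (between the pads) lies 19 mm behind it; z points along the fingers, y is the line along which they close (so a half turn about z gives the same grasp; the last joint's range is limited). The gripper opens to 85 mm and grips with 20 to 120 N. Pads are 22 mm wide; open, the fingers measure 114 mm over their backs; the gripper's body (76 mm by 85 mm) begins 54 mm behind the grasp point. The pads swing forward as they close: fully open they stand 13 mm farther back than shut.
Start: joints at [1.171, 0.332, -0.065, 1.46, 0.022, 1.35, -0.088], TCP at [0.23, -0.581, 0.231] pointing down, gripper open.
Joint ranges: [-2.6, 2.6], [-0.5, 2.12], [-1.47, 1.34], [0.16, 2.42], [-1.27, 4.41], [0.06, 2.06], [-2.6, 2.6]. Speed limits (rad/s): [2.22, 2.22, 2.79, 2.79, 3.14, 3.14, 3.14].

## Interface

Orientations are given as a unit quaternion [x, y, z, w].
In Python, from workcell import manip gives the robot as it stands.
- The arm moves only by the shell command python3 -m jog 'ROWS' [FORCE]. ROWS is rows parted by semicolons, their numbers by spaces, 1 to 20 of them, each of 7 numbers: a rotation vector rx, ry, rz in rad, then dx, dy, dz in m, then the opening from 0.0 (shut) to 1.0 (fully open); each row is the pose to reach, as a shift and turn from the pose commanded when the command began, along the tool's axes at that moment; what a row does not reach only later rows make up. A row lasts 1/8 s, in which the tool goes at most 0.0625 m and 0.188 rad, less where a joint would pass 70% of its speed; a pose out of reach is approached as far as the arm can. The fingers move at their own pace and stop on an object; FORCE is the grip in N (left out, the last holds). Time passes only in rows, so rows that do not move let the fingers close. It prints the time, the measured TCP pose, the force, the opening and the grip force at its end.
- manip.get_obs(): the state, without advancing time (a new reading comes with each control period).
- manip.camera(name): name is "scene" or "top" or "wrist"; returns the picture (480x640x3 uint8, blue, green, red); there is no depth.
- manip.calibration(name): a dict with "fx", "fy", "cx", "cy" (pixels), "world_from_camera" (4x4, takes a point from camera to world coordinates); the wrist camera has in their place "tool_from_camera" (4x4, takes a point from camera to tool coordinates, whose origin is the TCP and whose axes are the flange's). Camera axes: x right, y up, looking along -z (the intrinsics and any distortion apply to the point x, -y, -z); pixel columns grow to the right and rows downward; lengths in m; the calibration is good to about 2 mm. The wrist camera is an equidistant fisheye: a pixel r from the principal point sees the ray r / f radians off the axis. A picture is of the moment at which its call begins: read the wrist's pose just before it. calibration takes no time and is no camera call.
- manip.hand_in(): hands the job in; it is judged then, once.
Trained networks look in the newest picture that a camera, given by its name, has taken for a name from the list of things; names that differ only in an ending like _2 or _b are one class to them, and where a whole thing is asked for, a point or a joint stands for the part that bears it (a point fixed in the world has none). Each returns a list of dicts, best first, with "confidence" (0 to 1); they miss things now and then, are a little off and sometimes report something else, mostly with a low value. They report only what shows in the picture. A call takes as long as a camera call.
- manip.outline_of(camera, thing): "mask" (480x640 bool, what is visible of it) and "bbox" ([left, top, right, bottom] in pixels, round what is visible of it).
The state is a dict: "clock": time; "joint_pos": joint angles; "joint_velocities": joint speeds; "tau": joint torques, N m; "position": TCP position; "ee_rot": TCP orientation; "ft_force": force on the tool from outside, world axes, zero at the start; "torque": the same for the moment, N m; "grip_width": opening from 0.0 (shut) to 1.0 (fully open); "grasp_force": force on a finger pad.
Only numpy, scipy, OpenCV 4.12 (cv2) and the standard library are available. Lean on these libraries where they do the work, as an engineer would, in place of code of your own. Each camera call takes 0.05 s, during which the arm holds its last target. There are 200 camera calls.

## Working session

There is one attempt and no reset: what is moved stays moved. The work goes in short steps, Python scripts to look and compute and a shell command to move; the robot and the scene stay as the last step left them, time stands still between calls to the robot, and variables do not carry over. Pictures are saved under pics/ and viewed, at most 10 in all, crops included, and the job is handed in when it is done.

```bash
mkdir -p pics; ls; python3 - <<'E'
from workcell import manip
import cv2,numpy as np
np.set_printoptions(precision=4,suppress=True)
o=manip.get_obs();print(o['clock'],o['position'],o['ee_rot'],o['ft_force'],o['grip_width'])
for n in['scene','top']:
    im=manip.camera(n);cv2.imwrite(f'pics/{n}0.png',im)
    c=manip.calibration(n);print(n,{k:v for k,v in c.items()})
    for t in['shaker','block','strap','cam_lever','cam','drop_bottle','beaker','timer','petri_dish','forceps','marker']:
        r=manip.outline_of(n,t)
        print(t,[(round(float(x['confidence']),2),x['bbox']) for x in r[:2]])
print(manip.calibration('wrist'))
E
```

```text
pics
0.0 [ 0.2298 -0.5808  0.2305] [ 0.9823  0.1873 -0.0002 -0.0007] [-0.2661  0.0567  0.0069] 1.001962126500586
scene {'fx': 460.4648035300242, 'fy': 460.4648035300242, 'cx': 320.6986499303084, 'cy': 242.69871460343833, 'world_from_camera': array([[-0.7996,  0.2932, -0.5241,  0.0476],
       [-0.6005, -0.3815,  0.7027,  0.3084],
       [ 0.0061,  0.8766,  0.4811,  0.5578],
       [ 0.    ,  0.    ,  0.    ,  1.    ]])}
shaker [(0.92, [245.4, 227.8, 394.9, 359.1]), (0.35, [241.0, 325.2, 262.1, 341.2])]
block [(0.96, [290.9, 250.8, 368.8, 313.7])]
strap [(0.57, [246.2, 225.9, 295.5, 302.1])]
cam_lever [(0.51, [256.7, 228.8, 276.6, 264.8])]
cam []
drop_bottle [(0.98, [359.2, 237.2, 375.7, 276.4])]
beaker [(0.7, [386.8, 275.7, 398.8, 289.6])]
timer [(0.83, [271.8, 335.6, 318.0, 385.0])]
petri_dish [(0.64, [243.5, 325.5, 258.6, 338.3])]
forceps []
marker [(0.76, [237.4, 271.4, 277.4, 297.5])]
top {'fx': 596.9821454406547, 'fy': 596.9821454406547, 'cx': 317.8139995667534, 'cy': 242.65725165570615, 'world_from_camera': array([[ 0.0149,  0.9867, -0.162 ,  0.3538],
       [-0.9999,  0.0145, 
[... 270 characters left out ...]
25.7, 308.8])]
cam_lever [(0.61, [236.1, 200.0, 257.6, 224.7])]
cam []
drop_bottle [(0.59, [363.8, 255.3, 389.7, 283.3])]
beaker [(0.72, [352.6, 295.8, 379.9, 323.2])]
timer [(0.79, [179.3, 286.1, 225.9, 315.8])]
petri_dish [(0.88, [202.4, 223.6, 232.9, 248.2])]
forceps [(0.84, [283.4, 208.6, 343.1, 220.1]), (0.73, [365.2, 257.8, 387.1, 283.2])]
marker [(0.83, [267.4, 185.8, 319.5, 194.5])]
{'fx': 371.64829954431775, 'fy': 371.64829954431775, 'cx': 318.07000551023424, 'cy': 241.14331857168963, 'tool_from_camera': array([[-0.0009,  0.9623,  0.272 ,  0.0689],
       [ 1.    ,  0.0009,  0.0003,  0.0002],
       [ 0.0001,  0.272 , -0.9623, -0.1433],
       [ 0.    ,  0.    ,  0.    ,  1.    ]])}
```

```bash
python3 - <<'E'
import cv2
a=cv2.imread('pics/top0.png')[160:360,160:420];cv2.imwrite('pics/topc.png',cv2.resize(a,None,fx=3,fy=3,interpolation=cv2.INTER_CUBIC))
a=cv2.imread('pics/scene0.png')[210:400,220:420];cv2.imwrite('pics/scenec.png',cv2.resize(a,None,fx=3.5,fy=3.1,interpolation=cv2.INTER_CUBIC)[:600])
E
```

```text
(no output)
```

View pics/topc.png

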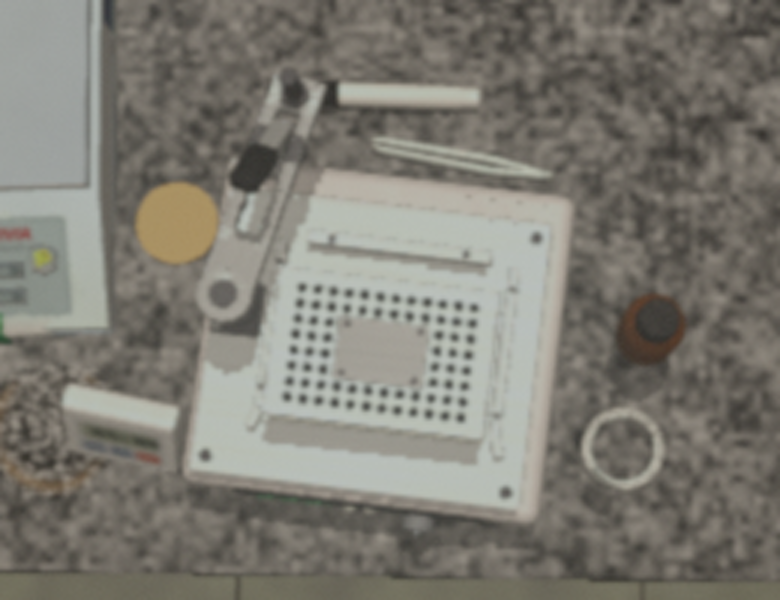

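View pics/scenec.png

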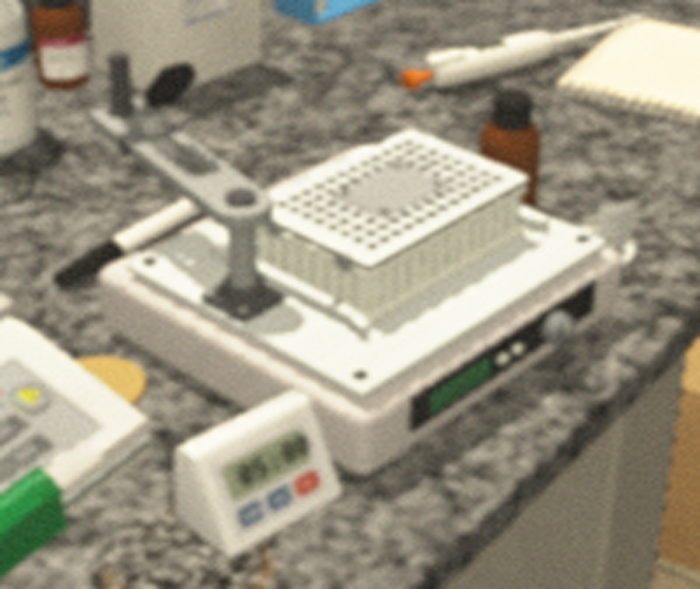

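The top view shows the shaker yawed about -6°. In crop pixels, the well array corners are at (302,287), (478,308), (287,396) and (461,418), the stud is at (222,294) and the pin top is near (292,82). The scene view confirms the lever is up and its grip points toward the stud.

```bash
cat > h.py <<'E'
from workcell import manip
import numpy as np, cv2
from scipy.spatial.transform import Rotation as R
np.set_printoptions(precision=4,suppress=True)
def ray(cam,uv,z):
    c=manip.calibration(cam);T=c['world_from_camera']
    d=T[:3,:3]@np.array([(uv[0]-c['cx'])/c['fx'],-(uv[1]-c['cy'])/c['fy'],-1])
    return T[:3,3]+d*(z-T[2,3])/d[2]
def proj(cam,P):
    c=manip.calibration(cam);T=c['world_from_camera'];p=T[:3,:3].T@(np.array(P)-T[:3,3])
    return np.array([c['cx']+c['fx']*p[0]/-p[2],c['cy']+c['fy']*p[1]/p[2]])
E
python3 - <<'E'
from h import *
t=lambda x,y,z:ray('top',(x/3+160-1/3,y/3+160-1/3),z)
W=[t(*p,.106) for p in[(302,287),(478,308),(287,396),(461,418)]]
print('wells',W,'c',np.mean(W,0),[np.linalg.norm(W[0]-W[1]),np.linalg.norm(W[0]-W[2])])
dy=W[0]-W[1]+W[2]-W[3];print('yaw',np.degrees(np.arctan2(-dy[0],dy[1])))
S=[t(*p,.062) for p in[(537,238),(505,492),(205,455)]];print('screws',S)
d=S[0]-S[1];print(np.degrees(np.arctan2(d[1],d[0])));d=S[2]-S[1];print(np.degrees(np.arctan2(-d[0],d[1])),(S[0]+S[2])/2)
st=t(222,294,.133);pin=t(292,82,.171);print('stud',st,'pin',pin,np.linalg.norm((pin-st)[:2]))
s=scene=lambda x,y,z:ray('scene',(x/3.5+220,y/3.1+210),z)
print('scene stud',s(243,197,.133),'pin',s(119,60,.171))
print('stop',t(312,247,.076),t(488,265,.076))
yaw=np.radians(-6.5);x=np.array([np.cos(yaw),np.sin(yaw),0]);y=np.array([-x[1],x[0],0])
print('nest from stud',st-.09*y)
E
```

```text
wells [array([ 0.4965, -0.2338,  0.106 ]), array([ 0.4859, -0.3344,  0.106 ]), array([ 0.4342, -0.2272,  0.106 ]), array([ 0.4233, -0.3257,  0.106 ])] c [ 0.46   -0.2803  0.106 ] [np.float64(0.10112555657373788), np.float64(0.06262718710873735)]
yaw -6.17716425041566
screws [array([ 0.5343, -0.369 ,  0.062 ]), array([ 0.3835, -0.3516,  0.062 ]), array([ 0.4024, -0.1755,  0.062 ])]
-6.546266595871107
-6.1225601244630825 [ 0.4684 -0.2722  0.062 ]
stud [ 0.4881 -0.1922  0.133 ] pin [ 0.5998 -0.2314  0.171 ] 0.11840723307749253
scene stud [ 0.4869 -0.192   0.133 ] pin [ 0.5969 -0.2226  0.171 ]
stop [ 0.5246 -0.2359  0.076 ] [ 0.5154 -0.3398  0.076 ]
nest from stud [ 0.4779 -0.2816  0.133 ]
```

```bash
cat > g.py <<'E'
# shift from present pose to targets given in shaker axes: sx sy z(mm) toolyaw(deg, shaker)
from h import *
import sys
N=np.array([.478,-.2818]);Y=np.radians(-6.3);A=np.array([[np.cos(Y),-np.sin(Y)],[np.sin(Y),np.cos(Y)]])
def now():
    o=manip.get_obs();r=R.from_quat(o['ee_rot']);p=np.array(o['position'])
    f=np.array(o['ft_force']);ax=r.as_matrix()[:,0]
    return o,r,p,f
if __name__=='__main__':
    o,r,p,f=now();s=A.T@(p[:2]-N)*1000
    print('t',round(o['clock'],2),'shaker',s,'z',p[2]*1000,'tool yaw',np.degrees(np.arctan2(*r.as_matrix()[[1,0],0])-Y),'F shaker',A.T@f[:2],f[2],'q',o['joint_pos'])
    for a in sys.argv[1:]:
        x,y,z,w=map(float,a.split(','))
        P=np.r_[N+A@np.array([x,y])/1000,z/1000]
        t=R.from_euler('z',np.radians(w)+Y)*R.from_euler('x',np.pi)
        print(a,'->',(r.inv()*t).as_rotvec(),r.inv().apply(P-p))
E
python3 g.py -90,0,200,0 -90,0,85,0
```

```text
t 1.2 shaker [-213.6738 -324.7721] z 231.32829479954432 tool yaw 27.88801021981604 F shaker [-0.1105 -0.6399] 0.3561791057723919 q [ 1.1714  0.3322 -0.0647  1.4601  0.0216  1.3499 -0.0885]
-90,0,200,0 -> [ 0.     -0.      0.4867] [ 0.2612 -0.2292  0.0313]
-90,0,85,0 -> [ 0.     -0.      0.4867] [ 0.2612 -0.2292  0.1463]
```

```bash
python3 -m jog '0 0 0.18 0.05 -0.04 0.01 0;0 0 0.36 0.1 -0.08 0.02 0;0 0 0.487 0.15 -0.13 0.03 0;0 0 0.487 0.2 -0.17 0.031 0;0 0 0.487 0.24 -0.21 0.031 0;0 0 0.487 0.261 -0.229 0.031 0;0 0 0.487 0.261 -0.229 0.031 0;0 0 0.487 0.261 -0.229 0.031 0'; python3 g.py -90,0,85,0 -90,0,130,0
python3 - <<'E'
from h import *
cv2.imwrite('pics/w1.png',manip.camera('wrist'));cv2.imwrite('pics/s1.png',manip.camera('scene')[180:380,180:440])
E
```

```text
clock: 2.2
position: [0.3881, -0.2729, 0.2004]
ee_rot: [0.998, -0.055, 0.0, 0.0]
ft_force: [0.4, -1.1, -0.0]
grip_width: -0.001
grasp_force: 0.0
t 2.2 shaker [-90.3369  -1.0615] z 200.42493908610749 tool yaw -0.04779794453828829 F shaker [ 0.4707 -1.0097] -0.023134598333531757 q [ 0.7779  0.0357 -0.2659  1.8749  0.0104  1.2319 -1.1729]
-90,0,85,0 -> [ 0.0006 -0.0001 -0.0008] [ 0.0003 -0.0011  0.1154]
-90,0,130,0 -> [ 0.0006 -0.0001 -0.0008] [ 0.0003 -0.0011  0.0704]
```

View pics/w1.png

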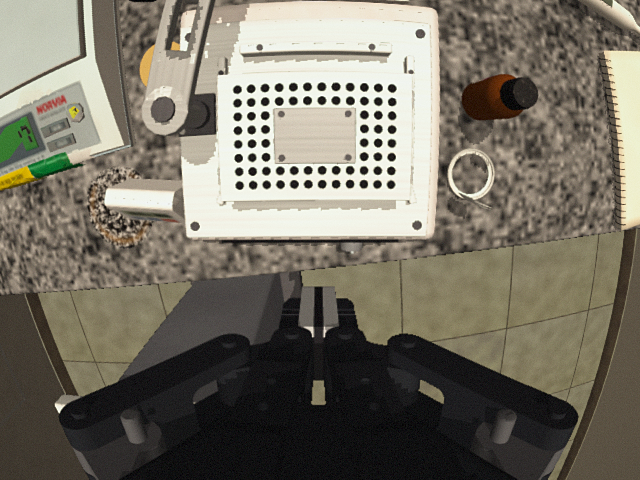

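The wrist view shows well array corners at (238,88), (392,87), (239,185) and (391,184), the back stop's front edge around row 53, and the fingers shut and narrow at the bottom centre. I'll check the geometry from this view, then descend.

```bash
cat >> h.py <<'E'
def wray(uv,z):
    c=manip.calibration('wrist');T=c['tool_from_camera'];o=manip.get_obs();r=R.from_quat(o['ee_rot'])
    d=np.array([(uv[0]-c['cx']),-(uv[1]-c['cy'])])/c['fx'];th=np.hypot(*d)
    v=np.r_[d/th*np.sin(th),-np.cos(th)]
    v=r.apply(T[:3,:3]@v);q=np.array(o['position'])+r.apply(T[:3,3]);return q+v*(z-q[2])/v[2]
E
python3 - <<'E'
from g import *
w=lambda u,v,z:(lambda q:A.T@(q[:2]-N)*1000)(wray((u,v),z))
for p in[(238,88),(392,87),(239,185),(391,184)]:print('well',w(*p,.106))
for p in[(248,53),(388,53)]:print('stop',w(*p,.076))
print('stud',w(167,113,.133))
for p in[(195,226),(416,226),(420,34)]:print('screw',w(*p,.062))
E
python3 -m jog '0 0 0 0 -0.001 0.05 0;0 0 0 0 -0.001 0.1 0;0 0 0 0 -0.001 0.115 0;0 0 0 0.005 -0.001 0.115 0;0 0 0 0.01 -0.001 0.115 0'; python3 g.py
```

```text
well [12.6809 48.9478]
well [ 12.7947 -48.9872]
well [-50.6382  49.6766]
well [-50.3852 -49.1932]
stop [42.9934 48.0927]
stop [ 42.6592 -52.2338]
stud [-2.5474 86.8813]
screw [-88.2132  97.7741]
screw [-88.9599 -79.7532]
screw [ 63.7443 -80.4342]
clock: 2.92
position: [0.4, -0.2733, 0.0872]
ee_rot: [0.998, -0.055, 0.001, 0.001]
ft_force: [-0.3, 0.6, 0.2]
grip_width: 0.003
grasp_force: 0.0
t 2.92 shaker [-78.4962  -0.0938] z 87.21080468733925 tool yaw -0.041287026237341595 F shaker [-0.3967  0.5904] 0.19700378825773768 q [ 0.7581  0.1776 -0.2728  1.9798  0.0574  0.9884 -1.2236]
```

```bash
python3 -m jog '0 0 0 0.004 0 0 0;0 0 0 0.008 0 0 0;0 0 0 0.012 0 0 0;0 0 0 0.016 0 0 0;0 0 0 0.020 0 0 0;0 0 0 0.022 0 0 0;0 0 0 0.022 0 0 0'; python3 g.py
```

```text
clock: 3.8
position: [0.4207, -0.2747, 0.0853]
ee_rot: [0.998, -0.055, 0.0, 0.0]
ft_force: [0.5, -0.8, -1.2]
grip_width: -0.002
grasp_force: 0.0
t 3.8 shaker [-57.6992   0.7846] z 85.27994815499879 tool yaw -0.0006591427829174731 F shaker [ 0.6083 -0.6995] -1.175383285170061 q [ 0.7388  0.2192 -0.2762  1.9353  0.0705  0.9957 -1.2503]
```

```bash
python3 -m jog '0 0 0 0.002 0 0 0;0 0 0 0.004 0 0 0'; python3 -m jog '0 0 0 0.002 0 0 0' |grep ft;python3 -m jog '0 0 0 0.002 0 0 0' |grep ft; python3 g.py
python3 - <<'E'
from h import *
cv2.imwrite('pics/w2.png',manip.camera('wrist')[:330,120:520])
E
```

```text
clock: 4.05
position: [0.4243, -0.2752, 0.0853]
ee_rot: [0.998, -0.055, -0.0, 0.0]
ft_force: [-2.2, 1.2, 0.8]
grip_width: -0.003
grasp_force: 1.2
ft_force: [-13.6, 1.6, 8.2]
ft_force: [-22.0, 3.3, 13.5]
t 4.3 shaker [-53.1209   0.4954] z 84.82147845531219 tool yaw -0.07516987085873562 F shaker [-22.2521   0.8795] 13.549067337754783 q [ 0.7324  0.233  -0.2757  1.9196  0.0763  1.0052 -1.2596]
```

View pics/w2.png

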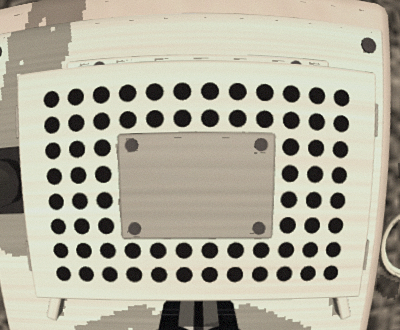

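The force rises to 22 N with the tool at -53 mm. That matches the home pose (front face at -42.5, finger half-width about 11), and the block sits square. Next I back off, rise and go round to the outer side of the pin.

```bash
python3 -m jog '0 0 0 -0.01 0 0 0;0 0 0 -0.03 0 0 0;0 0 0 -0.03 0 -0.05 0;0 0 0 -0.03 0 -0.1 0;0 0 0 -0.03 0 -0.145 0'; python3 g.py 122,93,230,77 122,93,142,77
```

```text
clock: 4.97
position: [0.3989, -0.2722, 0.2325]
ee_rot: [0.998, -0.055, 0.001, 0.0]
ft_force: [0.3, -0.3, -0.5]
grip_width: -0.004
grasp_force: 0.0
t 4.97 shaker [-79.6987   0.8343] z 232.46491942772198 tool yaw 0.008739927220344917 F shaker [ 0.3042 -0.2779] -0.5015643910568159 q [ 0.7728  0.031  -0.2725  1.8111  0.0086  1.2982 -1.1825]
122,93,230,77 -> [ 0.0022 -0.0013 -1.3438] [ 0.2017 -0.0921  0.0028]
122,93,142,77 -> [ 0.0022 -0.0013 -1.3438] [ 0.2015 -0.0922  0.0908]
```

```bash
python3 -m jog '0 0 -0.18 0.03 -0.01 0 0;0 0 -0.36 0.06 -0.02 0 0;0 0 -0.54 0.09 -0.035 0 0;0 0 -0.72 0.12 -0.05 0 0;0 0 -0.9 0.15 -0.065 0 0;0 0 -1.08 0.18 -0.08 0 0;0 0 -1.26 0.2 -0.09 0.002 0;0 0 -1.344 0.202 -0.092 0.003 0;0 0 -1.344 0.202 -0.092 0.003 0;0 0 -1.344 0.202 -0.092 0.003 0'; python3 g.py 122,93,142,77
python3 - <<'E'
from h import *
cv2.imwrite('pics/w3.png',manip.camera('wrist'))
E
```

```text
clock: 6.22
position: [0.6093, -0.2034, 0.2275]
ee_rot: [0.816, 0.578, 0.0, 0.0]
ft_force: [1.0, 0.5, 0.4]
grip_width: -0.001
grasp_force: 0.0
t 6.22 shaker [121.8857  92.3613] z 227.501026615997 tool yaw 76.85374528650483 F shaker [0.9498 0.63  ] 0.4420894884680729 q [ 0.6047  0.4129 -0.478   1.3966  0.1894  1.3769 -0.2146]
122,93,142,77 -> [ 0.0006  0.0001 -0.0026] [ 0.0007 -0.0001  0.0855]
```

View pics/w3.png

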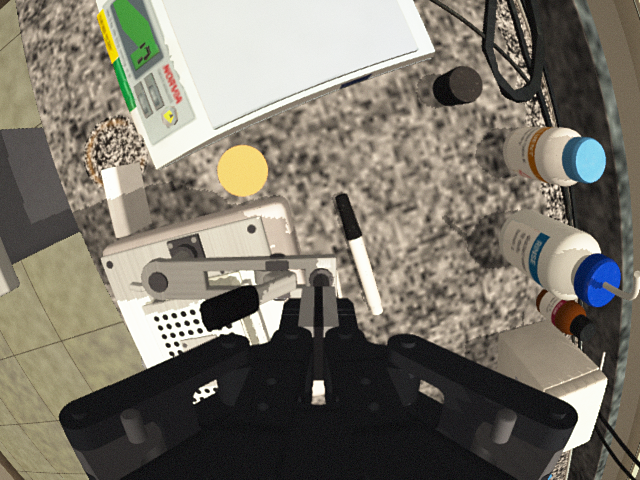

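The pin top shows at about (320,278), beside the fingertips. I'll compute where it is.

```bash
python3 - <<'E'
from g import *
w=lambda u,v,z:(lambda q:A.T@(q[:2]-N)*1000)(wray((u,v),z))
p=w(320,278,.171);s=w(157,280,.133);print('pin',p,'stud',s,np.hypot(*(p-[0,90])),np.arctan2(p[0],90-p[1]))
# where TCP projects
c=manip.calibration('wrist');T=c['tool_from_camera'];q=-T[:3,:3].T@T[:3,3];th=np.arctan2(np.hypot(q[0],q[1]),-q[2]);print('tcp px',c['cx']+c['fx']*th*q[0]/np.hypot(q[0],q[1]),c['cy']-c['fy']*th*q[1]/np.hypot(q[0],q[1]))
E
```

```text
pin [120.636   82.4537] stud [-0.0167 91.8672] 120.8718106019096 1.508323694492299
tcp px 318.2160915642669 305.06081737987637
```

```bash
python3 - <<'E'
from g import *
a=cv2.imread('pics/w3.png')[220:350,120:380];a=cv2.resize(a,None,fx=3,fy=3,interpolation=cv2.INTER_CUBIC)
b=cv2.imread('pics/top0.png')[165:275,210:290];b=cv2.resize(b,None,fx=5,fy=5,interpolation=cv2.INTER_CUBIC)[:,:]
b=cv2.resize(b,(int(400*390/550),390));cv2.imwrite('pics/cmp.png',np.hstack([a,b])[:, :1064]) if 0 else (cv2.imwrite('pics/cmpa.png',np.vstack([a[:,:]])) ,cv2.imwrite('pics/cmpb.png',b))
E
```

```text
(no output)
```

View pics/cmpa.png

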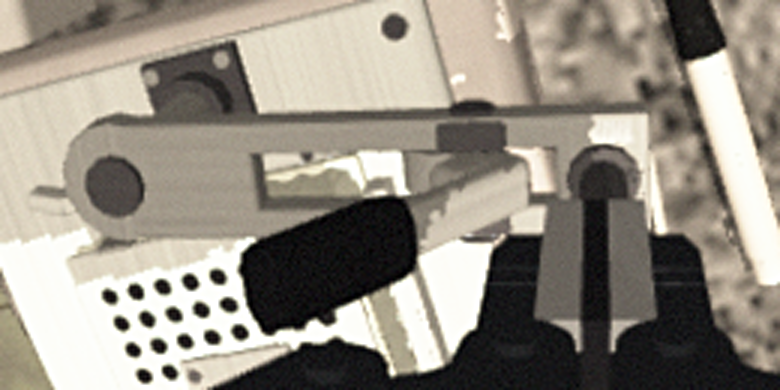

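View pics/cmpb.png

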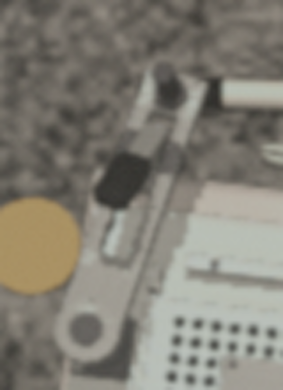

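The wrist crop shows only the pin's collar, at (321,277); its top is hidden behind the fingertips. I need to use the base height there. In the top view the pin top is at about (255.8,185.3) and its base at (258.6,191.8).

```bash
python3 - <<'E'
from g import *
S=lambda q:A.T@(q[:2]-N)*1000
for n,p in[('wbase',S(wray((321,278),.134))),('wbase131',S(wray((321,277),.131))),('ttop',S(ray('top',(255.8,185.3),.171))),('tbase',S(ray('top',(258.6,191.8),.134)))]:
    print(n,p,np.hypot(p[0],p[1]-90),np.arctan2(p[0],90-p[1]))
for n,z in[((120+648/3,220+107/3),.131),((120+440/3,220+107/3),.131)]:print('bar edge',S(wray(n,z)))
E
```

```text
wbase [118.2133  68.0605] 120.23200005645194 1.3872917021076485
wbase131 [118.1392  67.6295] 120.23858893011234 1.3836553265014118
ttop [118.1447  65.7623] 120.60530346973913 1.3684511231027585
tbase [116.7237  64.6478] 119.44517454177772 1.3569198150339326
bar edge [131.5612  80.4306]
bar edge [85.5214 91.1684]
```

```bash
python3 -m jog '0 0 0 0.001 0 0.04 0;0 0 0 0.001 0 0.08 0;0 0 0 0.001 0 0.085 0;0 0 0 0.001 0 0.085 0'; python3 g.py $(python3 -c "
import numpy as np
for t in [1.3,1.15,1.0,.85,.7,.55,.4,.25,.15,.08]:
    x=120*np.sin(t)+16.5*np.cos(t);y=90-120*np.cos(t)+16.5*np.sin(t);print(f'{x:.1f},{y:.1f},142,{np.degrees(t):.1f}')")
```

```text
clock: 6.78
position: [0.6101, -0.2024, 0.1436]
ee_rot: [0.816, 0.578, 0.0, 0.0]
ft_force: [1.0, -0.1, 1.2]
grip_width: 0.0
grasp_force: 0.0
t 6.78 shaker [122.5883  93.4565] z 143.59331606419067 tool yaw 76.95340281014593 F shaker [1.0319 0.0627] 1.1637891274212167 q [ 0.6006  0.4701 -0.4688  1.5     0.2197  1.2227 -0.2369]
120.0,73.8,142,74.5 -> [ 0.0012 -0.      0.0428] [-0.0197  0.0019  0.0016]
116.3,56.0,142,65.9 -> [ 0.0012 -0.0001  0.1929] [-0.0379  0.0023  0.0016]
109.9,39.0,142,57.3 -> [ 0.0012 -0.0002  0.343 ] [-0.0559 -0.0001  0.0016]
101.0,23.2,142,48.7 -> [ 0.0012 -0.0003  0.4931] [-0.0733 -0.0052  0.0016]
89.9,8.8,142,40.1 -> [ 0.0012 -0.0004  0.6432] [-0.0899 -0.0127  0.0016]
76.8,-3.7,142,31.5 -> [ 0.0011 -0.0005  0.7933] [-0.105  -0.0227  0.0016]
61.9,-14.1,142,22.9 -> [ 0.0011 -0.0005  0.9434] [-0.1185 -0.0348  0.0016]
45.7,-22.2,142,14.3 -> [ 0.0011 -0.0006  1.0935] [-0.13   -0.0488  0.0015]
34.2,-26.2,142,8.6 -> [ 0.0011 -0.0007  1.193 ] [-0.1365 -0.0591  0.0015]
26.0,-28.3,142,4.6 -> [ 0.001  -0.0007  1.2628] [-0.1404 -0.0666  0.0015]
```

```bash
python3 -m jog '0 0 0 -0.01 0.001 0.001 0;0 0 0.043 -0.02 0.002 0.001 0;0 0 0.118 -0.029 0.002 0.001 0;0 0 0.193 -0.038 0.002 0.001 0;0 0 0.268 -0.047 0.001 0.001 0;0 0 0.343 -0.056 0 0.001 0;0 0 0.418 -0.065 -0.003 0.001 0;0 0 0.493 -0.073 -0.005 0.001 0;0 0 0.568 -0.082 -0.009 0.001 0;0 0 0.643 -0.09 -0.013 0.001 0;0 0 0.718 -0.098 -0.018 0.001 0;0 0 0.793 -0.105 -0.023 0.001 0;0 0 0.868 -0.112 -0.029 0.001 0;0 0 0.943 -0.118 -0.035 0.001 0;0 0 1.018 -0.125 -0.042 0.001 0;0 0 1.093 -0.13 -0.049 0.001 0;0 0 1.143 -0.133 -0.054 0.001 0;0 0 1.193 -0.136 -0.059 0.001 0;0 0 1.228 -0.138 -0.063 0.001 0;0 0 1.263 -0.14 -0.067 0.001 0'; python3 g.py 21,-29.4,142,2 16.5,-30,142,0
python3 - <<'E'
from h import *
a=manip.camera('top')[165:365,170:390];cv2.imwrite('pics/t4.png',cv2.resize(a,None,fx=3,fy=3,interpolation=cv2.INTER_CUBIC)[:600])
E
```

```text
clock: 9.28
position: [0.5001, -0.3127, 0.1418]
ee_rot: [1.0, -0.016, 0.0, 0.0]
ft_force: [1.7, 0.3, 0.6]
grip_width: 0.003
grasp_force: 0.4
t 9.28 shaker [ 25.3204 -28.2684] z 141.7860191153071 tool yaw 4.4659056969172175 F shaker [1.6218 0.4624] 0.6252242122370686 q [ 0.6643  0.3294 -0.2214  1.6618  0.0778  1.1581 -1.1796]
21,-29.4,142,2 -> [ 0.0005 -0.0009  0.043 ] [-0.0044  0.0008 -0.0002]
16.5,-30,142,0 -> [ 0.0005 -0.0009  0.0779] [-0.0089  0.001  -0.0002]
```

View pics/t4.png

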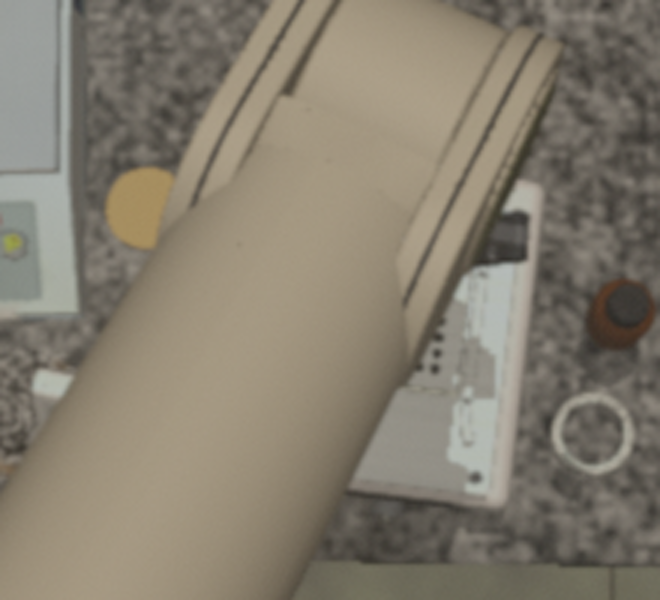

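The arm hides the strap from the top camera, so I'll feel for the stop by force.

```bash
python3 -m jog '0 0 0.025 -0.003 0 0 0;0 0 0.05 -0.006 0.001 0 0;0 0 0.078 -0.008 0.001 0 0;0 0 0.078 -0.008 0.001 0 0';python3 g.py; for i in 1; do python3 -m jog '0 0 0 -0.0015 0 0 0' |grep ft; done; python3 -m jog '0 0 0 -0.0015 0 0 0'|grep ft; python3 g.py
```

```text
clock: 9.82
position: [0.4919, -0.3129, 0.1413]
ee_rot: [0.999, -0.054, -0.0, 0.0]
ft_force: [-0.8, -0.1, -0.1]
grip_width: -0.0
grasp_force: 0.0
t 9.82 shaker [ 17.2168 -29.3654] z 141.25256481042274 tool yaw 0.12207637488797597 F shaker [-0.8337 -0.164 ] -0.08164891395585192 q [ 0.6631  0.3158 -0.2098  1.6799  0.071   1.1535 -1.244 ]
ft_force: [8.8, -3.3, -4.8]
ft_force: [16.0, -4.7, -10.6]
t 10.07 shaker [ 16.7838 -29.182 ] z 141.4975321668266 tool yaw 0.23121716155829533 F shaker [16.3685 -2.8839] -10.550791073442369 q [ 0.6653  0.3111 -0.2108  1.6856  0.0692  1.1473 -1.2405]
```

The stop is felt at 16.8 mm against 16.5 expected, with 16 N on it. I'll retreat, rise and check with the wrist view.

```bash
python3 -m jog '0 0 0 0.01 0 0 0;0 0 0 0.03 0 0 0;0 0 0 0.03 0 -0.045 0;0 0 0 0.03 0 -0.09 0;0 0 0 0 0 -0.09 0;0 0 0 -0.05 0 -0.09 0;0 0 0 -0.1 0 -0.09 0;0 0 0 -0.1 0 -0.09 0' ;python3 g.py
python3 - <<'E'
from h import *
cv2.imwrite('pics/w5.png',manip.camera('wrist'))
E
```

```text
clock: 11.08
position: [0.3867, -0.3024, 0.2316]
ee_rot: [0.998, -0.055, -0.001, 0.0]
ft_force: [-0.0, -0.5, 1.0]
grip_width: -0.007
grasp_force: 0.0
t 11.07 shaker [-88.4817 -30.4713] z 231.60284688140692 tool yaw -0.02489658303784638 F shaker [ 0.0103 -0.4611] 0.9852454570981171 q [ 0.7511  0.047  -0.1865  1.796   0.0103  1.3001 -1.1192]
```

View pics/w5.png

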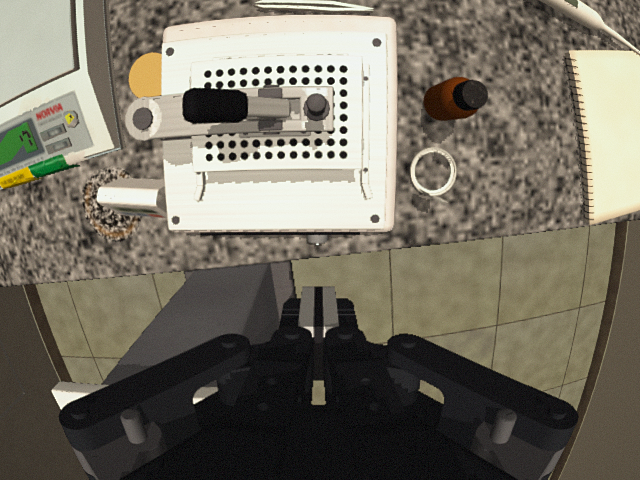

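The strap lies over the block's middle with the pin at (317,102), the block is home, and the lever grip is at (183–247, 106), still up.

```bash
python3 - <<'E'
from g import *
S=lambda q:A.T@(q[:2]-N)*1000
print('pin',S(wray((317,101),.171)),'stud',S(wray((143,118),.133)),'grip',S(wray((183,106),.187)),S(wray((215,106),.176)),S(wray((247,106),.165)))
E
python3 g.py 0,5,230,0 0,5,190,0
```

```text
pin [  3.189 -29.587] stud [ 2.2477 90.6346] grip [ 2.099  39.9359] [ 1.8371 25.4144] [1.8625 9.7412]
t 11.12 shaker [-86.5575 -30.003 ] z 231.76745473543724 tool yaw 0.06846011499658156 F shaker [ 1.1894 -0.3157] -0.4053911896091358 q [ 0.7499  0.0493 -0.1879  1.7933  0.0102  1.2996 -1.12  ]
0,5,230,0 -> [0.0007 0.     0.0012] [ 0.0866 -0.0349  0.0017]
0,5,190,0 -> [0.0007 0.     0.0012] [ 0.0866 -0.0349  0.0417]
```

```bash
python3 -m jog '0 0 0 0.05 -0.02 0 0;0 0 0 0.088 -0.035 0 0;0 0 0 0.088 -0.035 0.002 0;0 0 0 0.088 -0.035 0.022 0;0 0 0 0.088 -0.035 0.04 0;0 0 0 0.088 -0.035 0.04 0'; python3 g.py $(python3 -c "
import numpy as np
for d in range(52,-2,-5):
    t=np.radians(d);print(f'2,{60*np.cos(t)-19.5*np.sin(t)-7.5:.1f},{126+60*np.sin(t)+19.5*np.cos(t):.1f},0')")
```

```text
clock: 11.88
position: [0.4801, -0.2762, 0.1897]
ee_rot: [0.999, -0.054, -0.001, -0.001]
ft_force: [-0.2, -0.7, 0.4]
grip_width: -0.003
grasp_force: 0.0
t 11.88 shaker [1.4742 5.7651] z 189.69727473121716 tool yaw 0.14779999578619465 F shaker [-0.1659 -0.7606] 0.40170450801044033 q [ 0.6548  0.2187 -0.246   1.696   0.0557  1.2368 -1.2822]
2,14.1,185.3,0 -> [-0.0011  0.0028  0.0026] [ 0.0006 -0.0083  0.0044]
2,19.2,183.2,0 -> [-0.0011  0.0028  0.0026] [ 0.0006 -0.0134  0.0065]
2,24.0,180.6,0 -> [-0.0011  0.0028  0.0026] [ 0.0006 -0.0182  0.0091]
2,28.7,177.7,0 -> [-0.0011  0.0028  0.0026] [ 0.0006 -0.0229  0.012 ]
2,33.0,174.3,0 -> [-0.0011  0.0028  0.0026] [ 0.0006 -0.0272  0.0154]
2,37.1,170.6,0 -> [-0.0011  0.0028  0.0026] [ 0.0007 -0.0313  0.0191]
2,40.8,166.6,0 -> [-0.0011  0.0028  0.0026] [ 0.0007 -0.035   0.0231]
2,44.2,162.2,0 -> [-0.0011  0.0028  0.0026] [ 0.0007 -0.0384  0.0275]
2,47.1,157.5,0 -> [-0.0011  0.0028  0.0026] [ 0.0007 -0.0413  0.0322]
2,49.7,152.7,0 -> [-0.0011  0.0028  0.0026] [ 0.0007 -0.0439  0.037 ]
2,51.8,147.6,0 -> [-0.0011  0.0028  0.0026] [ 0.0008 -0.046   0.0421]
```

```bash
python3 -m jog '0 0 0 0 -0.004 0.002 0;0 0 0 0 -0.008 0.004 0;0 0 0 0 -0.013 0.006 0;0 0 0 0 -0.018 0.009 0;0 0 0 0 -0.023 0.012 0;0 0 0 0 -0.027 0.015 0;0 0 0 0 -0.031 0.019 0;0 0 0 0 -0.035 0.023 0;0 0 0 0 -0.038 0.027 0;0 0 0 0 -0.041 0.032 0;0 0 0 0 -0.044 0.037 0;0 0 0 0 -0.046 0.041 0'; python3 g.py;python3 -m jog '0 0 0 0 0 0.001 0'|grep ft;python3 -m jog '0 0 0 0 0 0.001 0'|grep ft; python3 g.py
```

```text
clock: 13.38
position: [0.4865, -0.2296, 0.1505]
ee_rot: [0.999, -0.053, 0.0, -0.0]
ft_force: [0.1, 2.8, 7.0]
grip_width: -0.001
grasp_force: 3.9
t 13.38 shaker [ 2.7072 52.7716] z 150.51800121698233 tool yaw 0.2109303874527606 F shaker [-0.1934  2.837 ] 6.954261461929333 q [ 0.6043  0.2186 -0.2789  1.7841  0.0645  1.1472 -1.3718]
ft_force: [0.3, 5.0, 7.2]
ft_force: [-0.7, 2.9, 7.0]
t 13.62 shaker [ 2.7492 53.3948] z 148.50744337717813 tool yaw 0.24251350992179532 F shaker [-1.0322  2.8422] 7.0135303494071 q [ 0.604   0.2206 -0.2793  1.7862  0.0644  1.1436 -1.3721]
```

```bash
for i in 1; do python3 -m jog '0 0 0 0 0 0.001 0;0 0 0 0 0 0.001 0'|grep -E 'ft|pos'; python3 -m jog '0 0 0 0 0 0.001 0;0 0 0 0 0 0.001 0'|grep -E 'ft|pos'; python3 -m jog '0 0 0 0 0 0.001 0;0 0 0 0 0 0.001 0'|grep -E 'ft|pos'; done
```

```text
position: [0.4868, -0.2289, 0.148]
ft_force: [-1.0, 6.3, 12.2]
position: [0.4869, -0.2288, 0.1474]
ft_force: [-2.4, 8.6, 15.4]
position: [0.4872, -0.2287, 0.147]
ft_force: [-3.4, 9.0, 19.9]
```

```bash
python3 -m jog '0 0 0 0 0 0.001 0;0 0 0 0 0 0.002 0;0 0 0 0 0 0.002 0'|grep -E 'ft|pos'; python3 -m jog '0 0 0 0 0 -0.01 0;0 0 0 0 0 -0.04 0;0 0 0 0 0 -0.09 0;0 0 0 -0.05 0.03 -0.09 0;0 0 0 -0.1 0.05 -0.09 0;0 0 0 -0.1 0.05 -0.09 0;0 0 0 -0.1 0.05 -0.09 0'; python3 - <<'E'
from g import *
im=manip.camera('wrist');a=cv2.resize(im[40:240,100:440],None,fx=2.2,fy=2.2,interpolation=cv2.INTER_CUBIC)
cv2.imwrite('pics/w6.png',a)
S=lambda q:A.T@(q[:2]-N)*1000
for t in('cam_lever','strap','block'):
    for r in manip.outline_of('wrist',t)[:1]:
        b=r['bbox'];print(t,r['confidence'],b, S(wray((b[0],(b[1]+b[3])/2),.142)),S(wray((b[2],(b[1]+b[3])/2),.142)))
E
```

```text
position: [0.4876, -0.2286, 0.146]
ft_force: [-5.7, 11.4, 28.1]
clock: 15.62
position: [0.3813, -0.2694, 0.233]
ee_rot: [0.999, -0.054, -0.0, -0.0]
ft_force: [0.2, -0.7, -0.1]
grip_width: 0.001
grasp_force: 0.0
cam_lever 0.75 [203.2, 78.2, 336.5, 110.0] [ 3.1322 75.7581] [ 0.4818 -8.9768]
strap 0.79 [168.8, 67.4, 384.9, 123.3] [ 4.3975 99.8294] [  0.6851 -39.3746]
block 0.65 [231.4, 45.0, 405.4, 160.6] [-3.8684 56.8717] [ -3.4657 -52.7027]
```

View pics/w6.png

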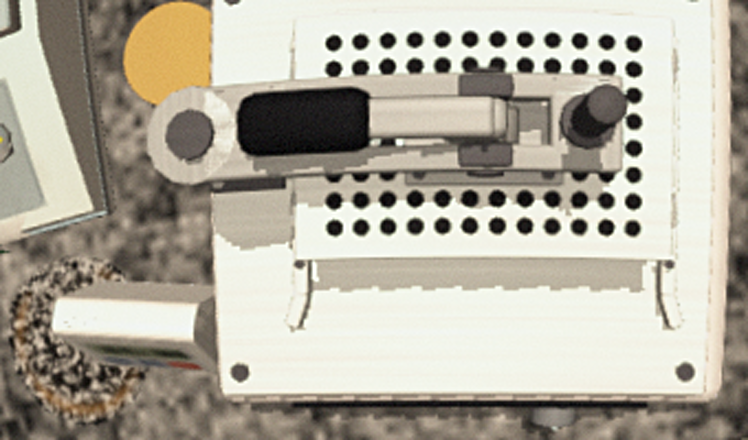

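The lever lies level along the strap, with its tip measured 75.8 mm from the axle (73 expected). The strap is over the middle and the block is square. One numeric check of the home pose before I hand in.

```bash
python3 - <<'E'
from g import *
S=lambda q:A.T@(q[:2]-N)*1000
q=[S(wray((u/2.2+100,v/2.2+40),.106)) for u,v in[(333,43),(634,43),(333,228),(634,228)]];print(q,np.mean(q,0))
p=S(wray((606/2.2+100,102/2.2+40),.171));s=S(wray((190/2.2+100,135/2.2+40),.133));print(p,s,p-s)
print([S(wray((u/2.2+100,v/2.2+40),.062)) for u,v in[(239,372),(685,372)]])
E
```

```text
[array([31.7322, 50.6231]), array([ 32.2166, -48.2397]), array([-30.9729,  50.6797]), array([-30.5407, -48.7521])] [0.6088 1.0778]
[  1.9234 -29.0348] [ 0.2028 90.5189] [   1.7206 -119.5537]
[array([-87.744 ,  98.9329]), array([-87.3233, -79.8418])]
```

Everything reads within about 2 mm of its target: the block is 0.6 mm from nominal home, and the strap is at its stop.

```bash
python3 -c "
from workcell import manip
print(manip.hand_in())"
```

```text
the job is handed in; nothing more can be done
None
```

The job is handed in: the block is home against the back stop, the strap is at its stop over it, and the cam lever is fully down, done in that order, with the arm clear of everything after about 16 s on the robot clock.

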